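# Rolling pin out of the half-covered bin

## Task

Take the long rolling pin out of the half-covered steel bin: it is too long to lift straight out, so tip its free end up while the other end is still under the cover and draw it out slantwise through the opening. Then carry it over the middle of the pastry board and hold it there level and still, about 15 cm above the board. Finish while holding it in the gripper, with nothing else carrying it, and leave everything else where it stands.

Things in the scene. Friction and masses are not known exactly. Their poses are not given: they have to be found in the camera images.
- pin: Long rolling pin, plain light wood, about 0.19 kg (varies 0.8 to 1.3 times): barrel 40 mm in diameter, 200 mm long, with a round handle 22 mm in diameter, 50 mm long at each end; 300 mm overall. Origin in its very middle, on its axis; its y axis runs along it towards the end that starts under the cover. It starts lying on the bin's floor, its axis 24 mm above the counter.
- pin_free_end (a point): Point on the pin's axis at the tip of the handle that starts in the open part of the bin (150 mm from the middle, pin -y). The pin starts along the bin's length (within 0.05 rad), up to 30 mm off its middle line and within 6 mm of centred lengthwise.
- pin_covered_end (a point): Point on the pin's axis at the tip of the handle that starts under the cover (150 mm from the middle, pin +y).
- bin: Steel bin fixed to the counter, 186 x 330 mm outside (x by y), 180 x 324 inside, floor 4 mm thick. Origin at the middle of its underside, z up, y along its length from open to covered part. y 47 to 165 mm: closed on all other sides under a fixed flat cover, top 111 mm up. y -165 to 47: open above, side walls 70 mm high (bead to 73), end wall at y = -165, 104 mm high (bead to 107).
- cover_edge (a point): Middle of the lower front edge of the bin's cover, 108 mm above the counter, bin y = 47 mm. About 100 mm of the pin starts beyond it, under the cover. With the free end tipped up about 22 degrees about the covered end, which stays low, the pin clears this edge and the end wall and can be drawn out along its own length.
- board: Flat wooden pastry board fixed to the counter, 300 x 220 mm (its x by its y), 18 mm thick. Origin at the middle of its underside, on the counter.
- cutter_ring: Bystander: loose open steel ring, 60 mm across, 35 mm high, standing on a corner of the board. Origin at the middle of its underside.
- small_pin: Bystander: plain wooden dowel 24 mm in diameter, 120 mm long, lying on the counter between bin and board, farther from the robot. Not the rolling pin that is wanted. Origin midway along it, at its underside as built.
- brush: Bystander: flat pastry brush lying on the counter. Origin near its middle.
- cup: Bystander: white mug, 76 mm across, 80 mm high. Origin at the middle of its underside.

How it is judged:
On the way, in this order (a step that is already met when the one before it is completed fails the run):
1. the pin is tipped, free end up by at least 7 degrees, while its other end is still low under the cover (angle between pin's own y axis and vertical above 1.6928 rad and y of pin_covered_end in the frame of bin above 0.047 m and height (world z) of pin_covered_end below 0.1 m), for 0.1 s.
2. both ends of the pin are above the bin's end wall and out from under the cover (height (world z) of each of pin_covered_end, pin_free_end above 0.113 m and y of pin_covered_end in the frame of bin below 0.047 m), for 0.05 s.
At the end, for the whole second after the job is handed in: The pin is gripped in the fingers (over 2 N), its middle within 60 mm horizontally of the board's middle and 10 to 21 cm above the board's top (which is 18 mm above the counter), level within 0.2 rad, still (under 0.03 m/s and 0.2 rad/s), and touching neither bin, board nor cutter ring (horizontal distance between pin and board below 0.06 m and height (world z) of pin between 0.118 and 0.228 m and angle between pin's own y axis and vertical between 1.3708 and 1.7708 rad and contact force between pin and the fingers above 2 N and contact force between pin and bin below 0.1 N and contact force between pin and board below 0.1 N and contact force between pin and cutter_ring below 0.1 N and linear speed of pin below 0.03 m/s and angular speed of pin below 0.2 rad/s); the arm keeps its last pose, push and grip.
It fails at once if a bystander (ring, small dowel, brush or cup) is moved more than 30 mm (distance of any of cutter_ring, small_pin, brush, cup from where it was at the start of the episode above 0.03 m).
It also fails if it takes over 45 s, if anything falls off the work surface, if the arm or the gripper's body presses on something with over 40 N, if the wrist force passes 120 N, or if a joint passes its speed limit or range.

## Robot

A 6-joint arm with a two-finger parallel gripper is mounted at the origin on the work surface. World frame = base frame: x ahead of the robot, y to its left, z up, the work surface at z = 0. Lengths are in m, angles in rad, forces in N, time in s.
With the tool pointing down it reaches from about 0.375 to 0.925 m from the base axis. Payload 5.7 kg.
Tool frame: the origin (TCP) lies midway between the tips of the shut fingers; the grasp point (between the pads) lies 19 mm behind it (r.pinch_z is the distance from the TCP to the grasp point, in m); z points along the fingers, y is the line along which they close (so a half turn about z gives the same grasp; the last joint's range is limited). The gripper opens to 85 mm and grips with 20 to 120 N. Pads are 22 mm wide; open, the fingers measure 114 mm over their backs; the gripper's body (76 mm by 85 mm) begins 54 mm behind the grasp point. The pads swing forward as they close: fully open they stand 13 mm farther back than shut.
Start: joints at [-0.115, 0.359, 1.51, -0, 1.272, -0.115], TCP at [0.6, -0, 0.231] pointing down, gripper open.
Joint ranges: [-2.97, 2.97], [-1.01, 2.36], [0.21, 2.38], [-0.96, 4.11], [0.2, 2.71], [-2.98, 2.98]. Speed limits (rad/s): [2.39, 2.39, 3.14, 3.14, 3.14, 3.14].

## Interface

Orientations are given as a rotation vector (axis times angle).
In Python, from station import r, eyes, job, spotter gives the robot as it stands.
- The arm moves only by the shell command python3 -m pendant 'ROWS' [FORCE]. ROWS is JSON, a list of rows, each a list of 5 numbers: the closure, from 0 (fully open) to 1 (shut), then the shift along the tool's x, y, z in mm, then the turn about the tool's z in degrees. A call has exactly 10 rows; each row is the pose to reach, as a shift and turn from the pose commanded when the call began, along the tool's axes at that moment; what a row does not reach only later rows make up. A row lasts 1/12 s, in which the tool goes at most 41.7 mm and 7.16 degrees, less where a joint would pass 70% of its speed; a pose out of reach is approached as far as the arm can. A call with a gripper value outside its range is refused whole. The fingers move at their own pace and stop on an object; FORCE is the grip in N (left out, the last holds). Time passes only in rows, so rows that repeat a pose let the fingers close, or fill a call up. It gives the time, the measured TCP pose, the force, the opening and the grip force at its end, in the units of the state.
- r.read_state(): the state, without advancing time (a new reading comes with each control period).
- eyes.grab_frame(name): name is "scene" or "side" or "wrist"; returns a dict with "color" (480x640x3 uint8, red, green, blue), "z_map" (480x640 float32, m along the optical axis (not along the pixel's ray), 0 where there is no reading), "vertical_fov" (degrees; the focal length in pixels is half the picture's height over the tangent of half this angle, whatever the lens; pixels are square), "cx", "cy" (the principal point, pixels), "R" (3x3) and "t" (3): a world point X has camera coordinates R X + t; the wrist camera has in their place "hand_eye" (4x4, takes a point from camera to tool coordinates, whose origin is the TCP and whose axes are the flange's). Camera axes: x right, y down, z forward; pixel columns grow to the right and rows downward; lengths in m; the calibration is good to about 2 mm. A picture is of the moment at which its call begins: read the wrist's pose just before it.
- job.job_done(): hands the job in; it is judged then, once.
Trained networks look in a picture, given as the dict that the camera call returned (one of the last four; its "shot" number tells which), for a name from the list of things; names that differ only in an ending like _2 or _b are one class to them, and where a whole thing is asked for, a point or a joint stands for the part that bears it (a point fixed in the world has none). Each returns a list of dicts, best first, with "confidence" (0 to 1); they miss things now and then, are a little off and sometimes report something else, mostly with a low value. They report only what shows in the picture. A call takes as long as a camera call.
- spotter.silhouettes(query, picture): "region" (480x640 bool, what is visible of it) and "centre" ([row, column] in pixels, amid what is visible of it).
The state is a dict: "time_s": time; "joint_positions": joint angles; "joint_velocities": joint speeds; "tau": joint torques, N m; "eef_pos": TCP position; "eef_rot": TCP orientation; "force": force on the tool from outside, world axes, zero at the start; "torque": the same for the moment, N m; "opening": finger opening in m; "grasp_force": force on a finger pad.
Only numpy, scipy, OpenCV 4.12 (cv2) and the standard library are available. Lean on these libraries where they do the work, as an engineer would, in place of code of your own. Each camera call takes 0.05 s, during which the arm holds its last target. There are 200 camera calls.

## Working session

There is one attempt and no reset: what is moved stays moved. The work goes in short steps, Python scripts to look and compute and a shell command to move; the robot and the scene stay as the last step left them, time stands still between calls to the robot, and variables do not carry over. Pictures are saved under pics/ and viewed, at most 10 in all, crops included, and the job is handed in when it is done.

```bash
mkdir -p pics; ls
cat > h.py <<'E'
import numpy as np,cv2
from station import r,eyes,job,spotter
from scipy.spatial.transform import Rotation as Ro
def grab(n):
    s=r.read_state(); f=eyes.grab_frame(n)
    F=240/np.tan(np.radians(f["vertical_fov"])/2)
    z=f["z_map"]; v,u=np.mgrid[:480,:640]
    P=np.stack([(u-f["cx"])*z/F,(v-f["cy"])*z/F,z],-1)
    if n=="wrist":
        H=np.array(f["hand_eye"]); P=P@H[:3,:3].T+H[:3,3]
        P=P@Ro.from_rotvec(s["eef_rot"]).as_matrix().T+np.array(s["eef_pos"])
    else: P=(P-np.array(f["t"]))@np.array(f["R"])
    P[z<=0]=np.nan
    return f,P
def save(f,name): cv2.imwrite("pics/"+name,f["color"][...,::-1])
def pts(q,f,P):
    out=[]
    for d in spotter.silhouettes(q,f):
        p=P[d["region"]]; p=p[~np.isnan(p[:,0])]; out.append((d["confidence"],d["centre"],p))
    return out
def axis(p):
    m=np.median(p,0); w=np.linalg.svd(p-p.mean(0),full_matrices=False)[2]
    t=(p-m)@w[0]; return m,w[0],np.percentile(t,[1,99])
E
python3 - <<'E'
from h import *
np.set_printoptions(precision=3,suppress=True)
s=r.read_state(); print(s["eef_pos"],s["eef_rot"],Ro.from_rotvec(s["eef_rot"]).as_matrix())
for n in("scene","side"):
    f,P=grab(n); save(f,n+"0.png")
    for q in("pin","bin","board","cutter_ring","small_pin","cup","brush"):
        for c,ce,p in pts(q,f,P)[:2]:
            if len(p)>20: print(n,q,round(c,2),np.array(ce),len(p),np.median(p,0),np.percentile(p,2,axis=0),np.percentile(p,98,axis=0))
E
```

```text
pics
[0.599 0.    0.23 ] [-2.22  -2.22   0.002] [[ 0.     1.    -0.002]
 [ 1.    -0.     0.   ]
 [ 0.    -0.002 -1.   ]]
scene pin 0.84 [200.9 349.2] 432 [0.573 0.227 0.039] [0.549 0.132 0.019] [0.589 0.35  0.047]
scene bin 0.88 [193.8 341.8] 4070 [0.546 0.253 0.05 ] [ 0.438  0.055 -0.002] [0.645 0.393 0.114]
scene board 0.94 [278.9 254.5] 4846 [ 0.549 -0.251  0.018] [ 0.405 -0.364  0.011] [ 0.702 -0.115  0.023]
scene board 0.53 [351.6 167.6] 799 [ 0.548 -0.578  0.017] [ 0.436 -0.625 -0.001] [ 0.614 -0.537  0.024]
scene cutter_ring 0.56 [274.7 290. ] 254 [ 0.645 -0.178  0.038] [ 0.616 -0.209  0.018] [ 0.675 -0.151  0.056]
scene small_pin 0.6 [263.  358.9] 251 [0.777 0.025 0.02 ] [0.719 0.012 0.006] [0.833 0.045 0.027]
scene cup 0.63 [158.6 375.7] 295 [0.525 0.496 0.064] [0.467 0.446 0.015] [0.572 0.526 0.081]
scene brush 0.9 [355.7 169.6] 753 [ 0.548 -0.577  0.018] [ 0.438 -0.623  0.003] [ 0.614 -0.538  0.024]
side pin 0.77 [211.9 227.5] 770 [0.554 0.23  0.038] [0.539 0.132 0.007] [0.58  0.358 0.046]
side bin 0.93 [214.7 218. ] 7201 [0.525 0.252 0.048] [ 0.431  0.057 -0.   ] [0.636 0.385 0.113]
side board 0.75 [334.5 321.4] 9756 [ 0.524 -0.25   0.017] [ 0.391 -0.364  0.01 ] [ 0.692 -0.117  0.021]
side board 0.33 [214.4 227.6] 657 [0.554 0.234 0.039] [0.54  0.139 0.021] [0.575 0.348 0.045]
side cutter_ring 0.98 [292.4 341.6] 450 [ 0.643 -0.179  0.036] [ 0.613 -0.208  0.016] [ 0.673 -0.149  0.054]
side cutter_ring 0.36 [214.  226.2] 700 [0.554 0.236 0.038] [0.54  0.137 0.017] [0.576 0.357 0.045]
side cup 0.96 [168.4 178.2] 422 [0.532 0.503 0.066] [0.476 0.446 0.033] [0.566 0.525 0.082]
side brush 0.65 [438.4 426.2] 1404 [ 0.545 -0.574  0.017] [ 0.471 -0.606 -0.002] [ 0.61  -0.535  0.022]
```

View pics/scene0.png

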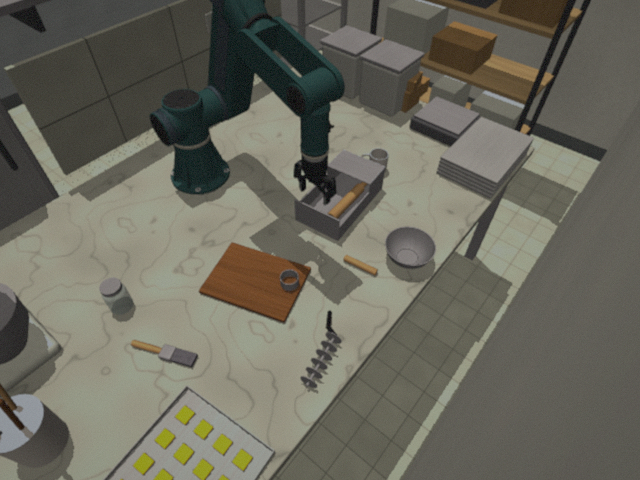

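View pics/side0.png

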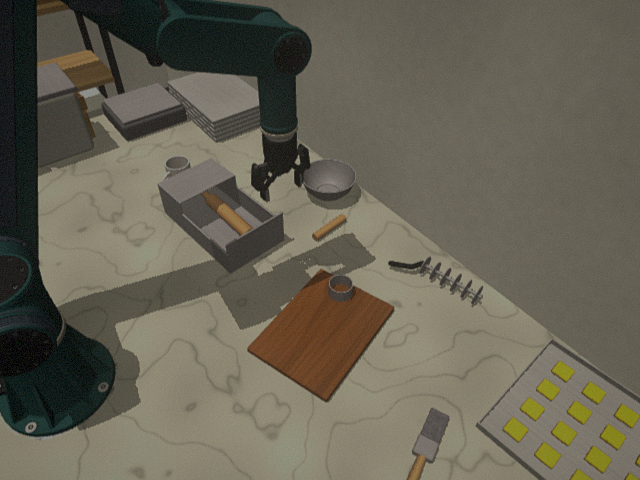

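```bash
python3 -m pendant '[[0,30,-10,0,0],[0,60,-20,0,0],[0,90,-30,0,0],[0,110,-40,0,0],[0,130,-40,0,0],[0,130,-40,0,0],[0,130,-40,0,0],[0,130,-40,0,0],[0,130,-40,0,0],[0,130,-40,0,0]]' 20
python3 - <<'E'
from h import *
np.set_printoptions(precision=3,suppress=True)
f,P=grab("wrist"); save(f,"w1.png"); print(f["hand_eye"])
for q in("pin","bin"):
    for c,ce,p in pts(q,f,P)[:2]:
        if len(p)>20: print(q,round(c,2),np.array(ce),len(p),np.percentile(p,[2,50,98],axis=0),axis(p))
E
```

```text
time_s: 1.63
eef_pos: [0.5603, 0.129, 0.2312]
eef_rot: [2.223, 2.22, -0.0]
force: [-0.5, 0.6, -0.7]
opening: 0.0852
grasp_force: 0.0
[[ 0.    -0.949 -0.316  0.081]
 [ 1.     0.001 -0.    -0.002]
 [ 0.    -0.316  0.949 -0.143]
 [ 0.     0.     0.     1.   ]]
bin 0.92 [159.2 271.7] 73099 [[0.441 0.061 0.003]
 [0.52  0.165 0.005]
 [0.637 0.28  0.106]] (array([0.52 , 0.165, 0.005]), array([ 0.427, -0.888,  0.173]), array([-0.127,  0.139]))
```

View pics/w1.png

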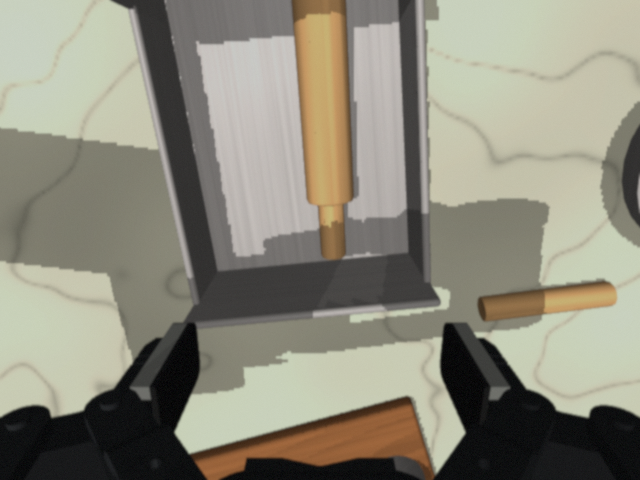

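Run:
```python
from h import *
np.set_printoptions(precision=4,suppress=True)
f,P=grab("wrist"); hsv=cv2.cvtColor(f["color"],cv2.COLOR_RGB2HSV)
v,u=np.mgrid[:480,:640]
X=P.reshape(-1,3)
wood=(hsv[...,1]>90)&(v<262)&(u>280)&(u<360)
p=P[wood]; b=p[p[:,2]>.034]; hnd=p[(p[:,2]<.036)&(p[:,1]<.13)]
print(np.percentile(p,[1,50,99],axis=0),np.percentile(b,[1,50,99],axis=0),np.percentile(hnd,[1,50,99],axis=0))
for y in np.arange(.06,.26,.02):
    q=p[abs(p[:,1]-y)<.004]; 
    if len(q)>20:
        a,c=np.percentile(q[:,0],[1,99]); print("pin y%.2f x %.4f..%.4f mid %.4f top %.4f"%(y,a,c,(a+c)/2,np.percentile(q[:,2],95)))
for y in (.08,.12,.16,.2,.24):
    q=X[(abs(X[:,1]-y)<.006)&(X[:,2]>.066)&(X[:,2]<.078)]
    l=q[q[:,0]<.53,0];g=q[q[:,0]>.57,0];print("wall",y,np.median(l),np.median(g),len(l),len(g))
q=X[(X[:,2]>.1)&(X[:,2]<.112)&(X[:,1]<.1)]
for x in np.arange(.46,.64,.04):
    print("end wall",x,np.median(q[abs(q[:,0]-x)<.01,1]))
```

```text
[[nan nan nan]
 [nan nan nan]
 [nan nan nan]] [[0.5433 0.0912 0.0341]
 [0.5632 0.2086 0.0418]
 [0.5815 0.2768 0.0451]] [[0.5589 0.0822 0.0272]
 [0.569  0.1064 0.0335]
 [0.5796 0.1285 0.0358]]
pin y0.08 x 0.5615..0.5784 mid 0.5700 top 0.0352
pin y0.10 x 0.5598..0.5796 mid 0.5697 top 0.0356
pin y0.12 x 0.5581..0.5784 mid 0.5682 top 0.0357
pin y0.14 x 0.5482..0.5852 mid 0.5667 top 0.0444
pin y0.16 x 0.5468..0.5839 mid 0.5654 top 0.0444
pin y0.18 x 0.5455..0.5826 mid 0.5641 top 0.0443
pin y0.20 x 0.5442..0.5815 mid 0.5628 top 0.0443
pin y0.22 x 0.5429..0.5803 mid 0.5616 top 0.0443
pin y0.24 x 0.5418..0.5792 mid 0.5605 top 0.0445
wall 0.08 0.4591035874648116 0.6305087469503418 121 359
wall 0.12 0.4549299834322441 0.6372661126622777 134 125
wall 0.16 0.4506966630985424 0.6342735396956042 150 196
wall 0.2 0.446690105869199 0.6289165013818581 170 158
wall 0.24 0.44254756775423415 0.6249446447178092 192 190
end wall 0.46 0.06053703392873769
end wall 0.5 0.06253929832588713
end wall 0.54 0.06665846047317478
end wall 0.58 0.0709009747064609
end wall 0.6199999999999999 0.07501412775967124
```

```bash
python3 -m pendant '[[0.25,12,3,0,-3.6],[0.25,23,5.5,0,-3.6],[0.25,23,5.5,0,-3.6],[0.25,23,5.5,30,-3.6],[0.25,23,5.5,60,-3.6],[0.25,23,5.5,90,-3.6],[0.25,23,5.5,115,-3.6],[0.25,23,5.5,140,-3.6],[0.25,23,5.5,140,-3.6],[0.25,23,5.5,140,-3.6]]' 20
python3 -m pendant '[[0.25,0,0,15,0],[0.25,0,0,30,0],[0.25,0,0,45,0],[0.25,0,0,60,0],[0.25,0,0,72,0],[0.25,0,0,80,0],[0.25,0,0,82,0],[0.25,0,0,82,0],[0.25,0,0,82,0],[0.25,0,0,82,0]]' 20
python3 - <<'E'
from h import *
f,P=grab("side"); save(f,"s2.png"); cv2.imwrite("pics/s2c.png",cv2.resize(f["color"][120:290,120:330,::-1],None,fx=3,fy=3))
E
```

```text
time_s: 2.67
eef_pos: [0.5643, 0.1527, 0.0903]
eef_rot: [-2.15, -2.288, 0.004]
force: [0.5, 0.2, 0.7]
opening: 0.0639
grasp_force: 0.0
time_s: 3.5
eef_pos: [0.5662, 0.1531, 0.0102]
eef_rot: [2.15, 2.289, 0.002]
force: [0.4, -1.2, -0.5]
opening: 0.064
grasp_force: 0.0
```

View pics/s2c.png

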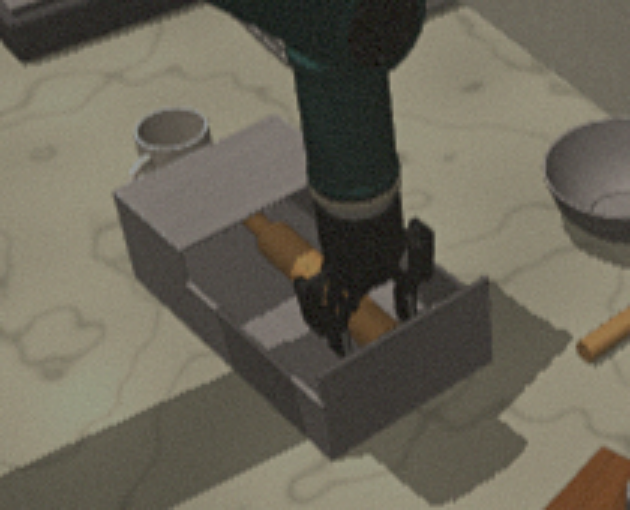

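```bash
python3 -m pendant '[[1,0,0,0,0],[1,0,0,0,0],[1,0,0,0,0],[1,0,0,0,0],[1,0,0,0,0],[1,0,0,0,0],[1,0,0,0,0],[1,0,0,0,0],[1,0,0,0,0],[1,0,0,0,0]]' 20
python3 -m pendant '[[1,0,0,-3,0],[1,0,0,-6,0],[1,0,0,-10,0],[1,0,0,-14,0],[1,0,0,-18,0],[1,0,0,-22,0],[1,0,0,-26,0],[1,0,0,-30,0],[1,0,0,-30,0],[1,0,0,-30,0]]' 20
python3 - <<'E'
from h import *
for n in("side","scene"):
    f,P=grab(n); save(f,n+"3.png")
    for c,ce,p in pts("pin",f,P)[:1]: print(n,c,len(p),axis(p),np.percentile(p,[2,98],axis=0))
    if n=="side": cv2.imwrite("pics/s3c.png",cv2.resize(f["color"][120:290,120:330,::-1],None,fx=3,fy=3))
E
```

```text
time_s: 4.38
eef_pos: [0.5659, 0.153, 0.0098]
eef_rot: [2.15, 2.29, 0.001]
force: [-0.6, -0.3, 6.0]
opening: 0.0395
grasp_force: 20.6
time_s: 5.22
eef_pos: [0.5657, 0.153, 0.0396]
eef_rot: [2.15, 2.29, 0.001]
force: [0.6, -0.1, -2.4]
opening: 0.0391
grasp_force: 20.3
side 0.92 496 (array([0.55616831, 0.24646546, 0.0662187 ]), array([-0.07296134,  0.99722   , -0.0151297 ]), array([-0.13785388,  0.08084071])) [[0.53823975 0.11230539 0.04181694]
 [0.58547133 0.32166594 0.07453457]]
scene 0.75 341 (array([0.57129845, 0.24074862, 0.06612991]), array([ 0.05132724, -0.99605659,  0.07236569]), array([-0.08476475,  0.13050931])) [[0.54289227 0.11243134 0.00495887]
 [0.61819075 0.31925994 0.14441781]]
```

View pics/s3c.png

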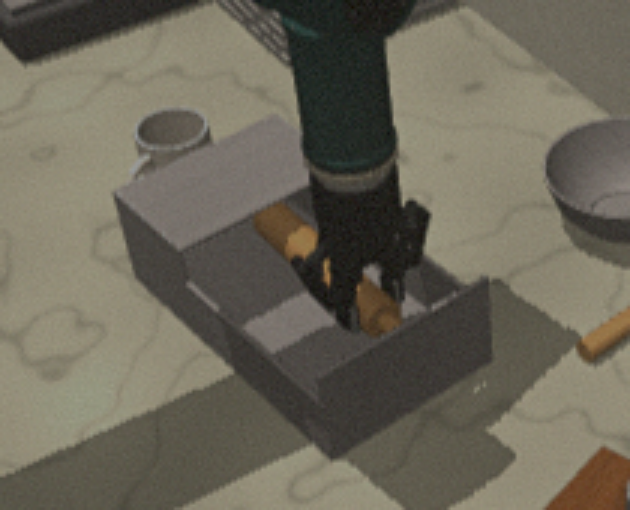

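```bash
python3 -m pendant '[[1,0,0,-8,0],[1,0,0,-16,0],[1,0,0,-24,0],[1,0,0,-32,0],[1,0,0,-38,0],[1,0,0,-44,0],[1,0,0,-50,0],[1,0,0,-56,0],[1,0,0,-60,0],[1,0,0,-60,0]]' 20
python3 -m pendant '[[1,0,0,-4,0],[1,0,0,-8,0],[1,0,0,-12,0],[1,0,0,-16,0],[1,0,0,-20,0],[1,0,0,-24,0],[1,0,0,-26,0],[1,0,0,-26,0],[1,0,0,-26,0],[1,0,0,-26,0]]' 20
python3 - <<'E'
from h import *
for n in("side","scene"):
    f,P=grab(n); save(f,n+"4.png")
    for c,ce,p in pts("pin",f,P)[:1]: print(n,c,len(p),axis(p),np.percentile(p,[2,98],axis=0))
    if n=="side": cv2.imwrite("pics/s4c.png",cv2.resize(f["color"][120:290,120:330,::-1],None,fx=3,fy=3))
E
```

```text
time_s: 6.25
eef_pos: [0.5659, 0.1531, 0.1002]
eef_rot: [2.15, 2.29, 0.001]
force: [-0.7, 0.6, -1.4]
opening: 0.0395
grasp_force: 20.4
time_s: 7.08
eef_pos: [0.5654, 0.153, 0.1252]
eef_rot: [-2.151, -2.29, 0.0]
force: [-0.4, 0.1, -1.4]
opening: 0.0394
grasp_force: 20.6
side 0.85 297 (array([0.55821568, 0.13354979, 0.15466729]), array([ 0.12495484, -0.91599947,  0.38122337]), array([-0.18320768,  0.05289019])) [[0.53759358 0.08360368 0.07816553]
 [0.5775336  0.29537865 0.17312567]]
scene 0.74 182 (array([0.57638845, 0.13322043, 0.15613388]), array([ 0.01584803,  0.93092412, -0.36486865]), array([-0.05162201,  0.16742534])) [[0.55640739 0.08329797 0.08893689]
 [0.58698876 0.28505837 0.17361158]]
```

View pics/s4c.png

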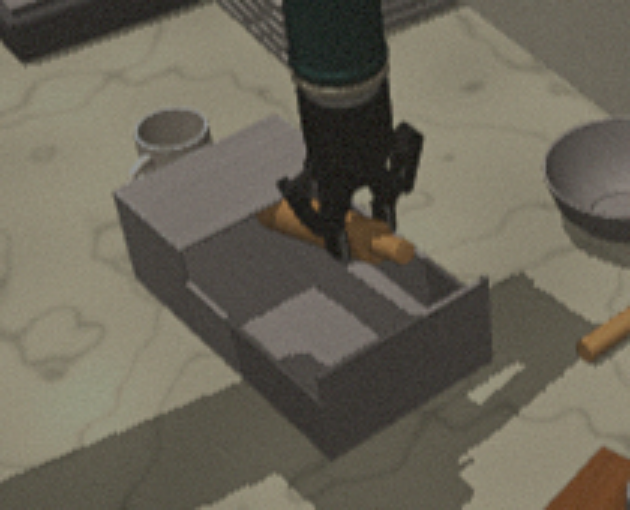

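```bash
python3 -m pendant '[[1,0,0,1,0],[1,-14,0,-4,0],[1,-30,0,-10,0],[1,-46,0,-16,0],[1,-62,0,-22,0],[1,-78,0,-29,0],[1,-94,0,-35,0],[1,-110,0,-41,0],[1,-125,0,-47,0],[1,-130,0,-48,0]]' 60
python3 -m pendant '[[1,0,0,-10,0],[1,0,0,-25,0],[1,0,0,-40,0],[1,0,0,-55,0],[1,0,0,-70,0],[1,0,0,-85,0],[1,0,0,-95,0],[1,0,0,-100,0],[1,0,0,-100,0],[1,0,0,-100,0]]' 60
python3 - <<'E'
from h import *
np.set_printoptions(precision=3,suppress=True)
for n in("side","scene"):
    f,P=grab(n); save(f,n+"5.png")
    for c,ce,p in pts("pin",f,P)[:1]: print(n,c,len(p),axis(p),np.percentile(p,[2,98],axis=0))
    for c,ce,p in pts("board",f,P)[:1]:
        p=p[abs(p[:,2]-.018)<.006]; R=cv2.minAreaRect((p[:,:2]*1000).astype(np.float32)); print(R)
    for c,ce,p in pts("cutter_ring",f,P)[:1]: print(np.percentile(p,[2,98],axis=0))
E
```

```text
time_s: 8.12
eef_pos: [0.5745, 0.0206, 0.1745]
eef_rot: [2.151, 2.287, 0.001]
force: [0.4, 0.1, -1.3]
opening: 0.0385
grasp_force: 61.6
time_s: 8.95
eef_pos: [0.5734, 0.0235, 0.273]
eef_rot: [-2.15, -2.29, 0.0]
force: [-0.2, 0.4, -1.5]
opening: 0.0382
grasp_force: 61.6
side 0.71 752 (array([0.559, 0.067, 0.269]), array([ 0.019, -0.909,  0.416]), array([-0.174,  0.123])) [[ 0.545 -0.047  0.207]
 [ 0.588  0.227  0.319]]
((546.1279907226562, -234.49668884277344), (302.9241943359375, 220.76797485351562), 17.836145401000977)
[[ 0.613 -0.208  0.017]
 [ 0.672 -0.15   0.053]]
scene 0.68 440 (array([0.583, 0.07 , 0.268]), array([ 0.051, -0.924,  0.38 ]), array([-0.164,  0.125])) [[ 0.561 -0.047  0.212]
 [ 0.595  0.22   0.321]]
((548.6973876953125, -234.976318359375), (300.6556396484375, 223.60171508789062), 18.19841957092285)
[[ 0.562 -0.047  0.212]
 [ 0.594  0.22   0.32 ]]
```

View pics/side5.png

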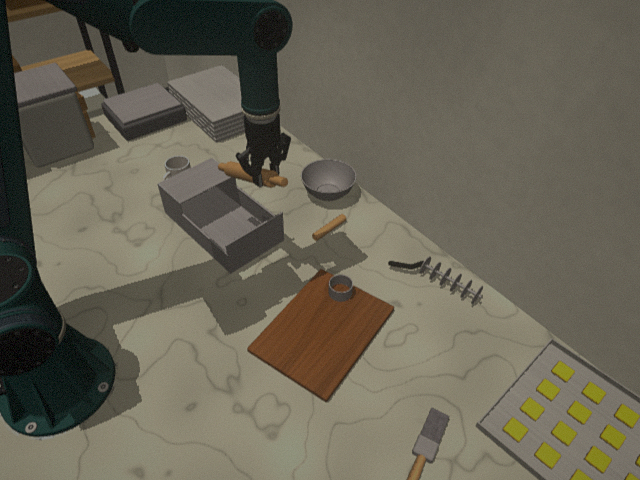

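```bash
python3 -m pendant '[[1,-10,-2,0,0],[1,-35,-5,0,0],[1,-65,-10,0,0],[1,-95,-15,0,0],[1,-125,-20,0,0],[1,-155,-25,0,0],[1,-185,-30,0,0],[1,-210,-35,0,0],[1,-225,-35,0,0],[1,-230,-35,0,0]]' 80
python3 -m pendant '[[1,-15,-2,0,0],[1,-40,-5,0,0],[1,-70,-10,0,0],[1,-95,-15,15,0],[1,-111,-15,45,0],[1,-111,-15,80,0],[1,-111,-15,115,0],[1,-111,-15,140,0],[1,-111,-15,155,0],[1,-111,-15,160,0]]' 80
python3 - <<'E'
from h import *
np.set_printoptions(precision=3,suppress=True)
for n in("side","scene"):
    f,P=grab(n)
    for c,ce,p in pts("pin",f,P)[:1]: print(n,c,len(p),axis(p),np.percentile(p,[2,98],axis=0))
    if n=="side": cv2.imwrite("pics/s6c.png",cv2.resize(f["color"][180:430,200:450,::-1],None,fx=2,fy=2))
E
```

```text
time_s: 10.18
eef_pos: [0.553, -0.2114, 0.2733]
eef_rot: [2.153, 2.286, -0.001]
force: [1.4, 0.4, -1.0]
opening: 0.0376
grasp_force: 83.0
time_s: 11.02
eef_pos: [0.5436, -0.3182, 0.1099]
eef_rot: [-2.145, -2.287, 0.001]
force: [0.0, 0.3, -2.5]
opening: 0.0376
grasp_force: 83.2
side 0.89 1064 (array([ 0.534, -0.235,  0.102]), array([ 0.053, -0.928,  0.368]), array([-0.135,  0.16 ])) [[ 0.515 -0.387  0.042]
 [ 0.558 -0.118  0.157]]
scene 0.95 605 (array([ 0.552, -0.237,  0.105]), array([ 0.052, -0.929,  0.367]), array([-0.127,  0.159])) [[ 0.528 -0.386  0.051]
 [ 0.564 -0.125  0.159]]
```

View pics/s6c.png

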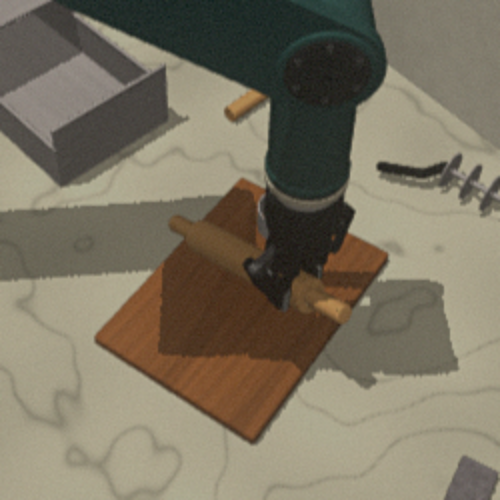

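```bash
python3 -m pendant '[[1,0,0,5,0],[1,0,0,12,0],[1,0,0,20,0],[1,0,0,27,0],[1,0,0,34,0],[1,0,0,40,0],[1,0,0,45,0],[1,0,0,50,0],[1,0,0,50,0],[1,0,0,50,0]]' 20
python3 -m pendant '[[1,0,0,5,0],[1,0,0,10,0],[1,0,0,15,0],[1,0,0,20,0],[1,0,0,25,0],[1,0,0,28,0],[1,0,0,30,0],[1,0,0,30,0],[1,0,0,30,0],[1,0,0,30,0]]' 20
python3 - <<'E'
from h import *
np.set_printoptions(precision=3,suppress=True)
for n in("side","scene"):
    f,P=grab(n)
    for c,ce,p in pts("pin",f,P)[:1]: print(n,c,len(p),axis(p),np.percentile(p,[2,98],axis=0))
E
```

```text
time_s: 12.05
eef_pos: [0.5451, -0.3202, 0.063]
eef_rot: [-2.151, -2.29, 0.0]
force: [0.5, -1.7, 1.5]
opening: 0.0375
grasp_force: 83.5
time_s: 12.88
eef_pos: [0.5451, -0.3198, 0.0333]
eef_rot: [-2.15, -2.29, -0.0]
force: [-0.4, -0.9, 1.7]
opening: 0.0375
grasp_force: 83.4
side 0.96 1229 (array([ 0.535, -0.231,  0.056]), array([ 0.071, -0.997,  0.035]), array([-0.132,  0.159])) [[ 0.518 -0.389  0.038]
 [ 0.556 -0.105  0.066]]
scene 0.74 680 (array([ 0.55 , -0.228,  0.056]), array([ 0.053, -0.998,  0.046]), array([-0.13 ,  0.161])) [[ 0.526 -0.385  0.036]
 [ 0.564 -0.105  0.067]]
```

```bash
python3 -m pendant '[[1,0,0,-5,0],[1,0,0,-15,0],[1,0,0,-32,0],[1,0,0,-50,0],[1,0,0,-68,0],[1,0,0,-86,0],[1,0,0,-104,0],[1,0,0,-118,0],[1,0,0,-126,0],[1,0,0,-128,0]]' 80
python3 -m pendant '[[1,0,0,0,0],[1,0,0,0,0],[1,0,0,0,0],[1,0,0,0,0],[1,0,0,0,0],[1,0,0,0,0],[1,0,0,0,0],[1,0,0,0,0],[1,0,0,0,0],[1,0,0,0,0]]' 80
python3 - <<'E'
from h import *
np.set_printoptions(precision=3,suppress=True)
for n in("side","scene"):
    f,P=grab(n)
    if n=="side": save(f,"s8.png")
    for q in("pin","cutter_ring"):
        for c,ce,p in pts(q,f,P)[:1]: print(n,q,c,len(p),axis(p),np.percentile(p,[2,98],axis=0))
E
```

```text
time_s: 13.92
eef_pos: [0.5457, -0.3208, 0.1634]
eef_rot: [2.148, 2.289, -0.0]
force: [-0.6, 0.1, -2.0]
opening: 0.0376
grasp_force: 83.0
time_s: 14.75
eef_pos: [0.5452, -0.3202, 0.1612]
eef_rot: [-2.151, -2.29, 0.0]
force: [-0.6, 0.3, -2.3]
opening: 0.038
grasp_force: 83.0
side pin 0.66 1376 (array([ 0.535, -0.23 ,  0.18 ]), array([ 0.068, -0.994,  0.081]), array([-0.135,  0.16 ])) [[ 0.517 -0.389  0.158]
 [ 0.556 -0.102  0.194]]
scene pin 0.86 843 (array([ 0.55 , -0.228,  0.18 ]), array([ 0.161, -0.956,  0.243]), array([-0.246,  0.157])) [[ 0.424 -0.387  0.001]
 [ 0.565 -0.071  0.195]]
scene cutter_ring 0.52 235 (array([ 0.652, -0.179,  0.036]), array([ 0.691, -0.722,  0.026]), array([-0.035,  0.027])) [[ 0.617 -0.209  0.016]
 [ 0.675 -0.151  0.054]]
```

View pics/s8.png

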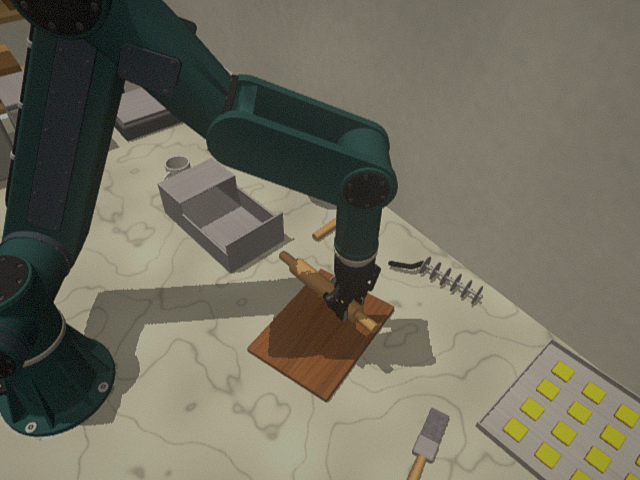

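```bash
python3 -m pendant '[[1,0,0,0,0],[1,0,0,0,0],[1,0,0,0,0],[1,0,0,0,0],[1,0,0,0,0],[1,0,0,0,0],[1,0,0,0,0],[1,0,0,0,0],[1,0,0,0,0],[1,0,0,0,0]]' 110
python3 - <<'E'
from h import *
np.set_printoptions(precision=3,suppress=True)
f,P=grab("side")
c,ce,p=pts("pin",f,P)[0]; m,w,t=axis(p); print(c,m,w)
for a in(-.38,-.34,-.2,-.14,-.11):
    q=p[abs(p[:,1]-a)<.008]; print(a,np.percentile(q[:,2],[5,95]))
if abs(w[2])<.13: print(job.job_done())
E
```

```text
time_s: 15.88
eef_pos: [0.5451, -0.3202, 0.1613]
eef_rot: [-2.15, -2.29, 0.0]
force: [-1.0, -0.3, -1.3]
opening: 0.037
grasp_force: 111.2
0.73 [ 0.534 -0.231  0.18 ] [ 0.074 -0.995  0.073]
-0.38 [0.178 0.191]
-0.34 [0.166 0.195]
-0.2 [0.161 0.183]
-0.14 [0.158 0.178]
-0.11 [0.153 0.168]
the job is handed in; nothing more can be done
None
```

The rolling pin came out of the bin slantwise and the job is handed in. The arm now holds it still over the middle of the pastry board, about 15 cm up and level to roughly 4 degrees; I checked that the cutter ring had not moved, but measured no other bystander again. The verdict was not shown.

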